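# Turn the sample carousel home onto its hidden drive dogs

## Task

The carousel of sample tubes has been put on the autosampler's spindle but is still riding up on the drive dogs hidden under it. Push lightly on its grip fins to turn it, never with more than 12 N and without lifting it off, until it drops fully home on the drive, sitting level; then let go. Do not touch the parked sampling arm or disturb the other things on the bench.

Things in the scene. Friction and masses are not known exactly. Their poses are not given: they have to be found in the camera images.
- carousel: Loose off-white sample carousel with a grey grip, 212 mm diameter, 0.65-0.95 kg, z up on its turning axis, origin at centre of underside. Two plates (0-6 and 46-51 mm above origin) hold 18 open tubes at radius 91 mm, rims 79 mm above origin: fingertips over 80 mm up clear them. All one piece. It starts level on the dogs, origin 69 mm above bench; fully home it is 63 mm.
- carousel_fin (a point): Centre of the grip fin along the carousel's +x axis: 42 mm out from its axis, 90 mm above its origin. Three equal upright fins, 8 mm thick, stand out radially every 120 degrees, from the central column (18 mm radius, top 102 mm above origin) to 72 mm from the axis, from the upper plate to 102 mm above origin. Pushing a fin takes about 1-3 N while on the dogs.
- carousel_foot (a point): Point on the carousel's axis at its underside (same as its origin). Out of sight here: three slots 120 degrees apart. Turned either way, after 15 to 105 degrees (cannot be seen beforehand) the slots meet the dogs and it drops 6 mm by its own weight. Then about 3 degrees of play each way; beyond it the push on a fin rises by about 1-2 N per mm.
- drive (a point): Top of the autosampler's drive flange on the spindle axis, 63 mm above bench, hidden under the carousel. On it stand three 6 mm high dogs, 120 degrees apart, at 45 mm radius, in an unknown position of turn. A springy belt drive holds it: it gives a little when pushed hard through the carousel and eases back when let go. The spindle goes up inside the closed column.
- sampler: Off-white autosampler housing, fixed to the bench, 250 mm in x, y from -125 to +185 mm, 55 mm high. Origin on the bench directly under the spindle (the carousel's turning axis), z up. A white wash port stands on it at x -35, y +155 mm.
- probe: Parked, delicate sampling arm fixed on the housing, not to be touched. Its frame is the housing's: post 22 mm diameter at x +85, y +155 mm; arm along x from -50 to +105 mm at y +155, 186 to 204 mm above bench (thin tubing on it up to 221 mm); a thin black probe hangs from it into the wash port.
- bottle: Loose white plastic reagent bottle standing on the bench, 68 mm in diameter, 150 mm tall; origin: centre of its underside. Leave alone.
- tip_box: Loose box of pipette tips, blue with a clear lid, 85 x 115 x 62 mm; origin: centre of its underside. Leave alone.
- tube_rack: Loose white rack with ten capped tubes, 200 x 75 mm, 96 mm tall; origin: centre of its underside. Leave alone.

How it is judged (in metres and radians):
At the end, for the whole second after the job is handed in: The carousel has dropped onto its drive: its origin less than 64.5 mm above the bench (63 is fully home, 69 on the dogs), within 4 mm of the spindle axis, level within 0.025 rad, at rest and let go (z of carousel in the frame of sampler below 0.0645 m and horizontal distance between carousel and sampler below 0.004 m and angle between carousel's own z axis and vertical below 0.025 rad and linear speed of carousel below 0.01 m/s and angular speed of carousel below 0.05 rad/s); the robot touches nothing.
It fails at once if the carousel is pushed, pressed or gripped with more than 12 N (contact force between any of the fingers, the arm and carousel above 12 N).
It fails at once if the carousel is lifted (origin more than 80 mm above the bench) (z of carousel in the frame of sampler above 0.08 m).
It fails at once if the parked sampling arm is touched (contact force between any of the fingers, the arm and probe above 0.5 N).
It fails at once if a bystander is moved by more than 15 mm (distance of any of bottle, tip_box, tube_rack from where it was at the start of the episode above 0.015 m).
It also fails if it takes over 45 s, if anything falls off the work surface, if the arm or the gripper's body presses on something with over 40 N, if the wrist force passes 120 N, or if a joint passes its speed limit or range.

## Robot

A 6-joint arm with a two-finger parallel gripper is mounted at the origin on the work surface. World frame = base frame: x ahead of the robot, y to its left, z up, the work surface at z = 0. Lengths are in mm, angles in rad, forces in N, time in s.
With the tool pointing down it reaches from about 300 to 1000 mm from the base axis. Payload 5.1 kg.
Tool frame: the origin (TCP) lies midway between the tips of the shut fingers; the grasp point (between the pads) lies 19 mm behind it; z points along the fingers, y is the direction in which the jaws open and shut (so a half turn about z gives the same grasp; the last joint's range is limited). The gripper opens to 95 mm and grips with 3 to 60 N. Pads are 20 mm wide; open, the fingers measure 119 mm over their backs; the gripper's body (75 mm by 180 mm) begins 59 mm behind the grasp point.
Start: joints at [1.209, 0.124, 1.65, -0, 1.367, -0.083], TCP at [178.903, 624.882, 178.256] pointing down, gripper open.
Joint ranges: [-2.61, 2.61], [-1.02, 2.33], [0.03, 2.71], [-1.35, 4.49], [0.32, 2.68], [-2.91, 2.91]. Speed limits (rad/s): [2.57, 2.57, 3.14, 3.14, 3.14, 3.14].

## Interface

Orientations are given as a unit quaternion [w, x, y, z].
In Python, from bench import robot gives the robot as it stands. The module is installed in compiled form; this text tells all that it offers.
- The arm moves only by the tool move_arm, never from a script. Its argument "targets" is text: rows parted by semicolons, each of 7 numbers parted by spaces: the opening, from -1 (shut) to 1 (fully open), so that 0 is half open, then the shift along the tool's x, y, z each as a share of 200 mm, from -1 to 1, then the turn, a rotation vector about the tool's x, y, z each as a share of 30 degrees, from -1 to 1. A call has exactly 5 rows; each row shifts and turns the commanded pose from where the row before left it, along the tool's axes as they then stand; what a row does not reach is not made up. A row lasts 1/8 s, in which the tool goes at most 62.5 mm and 10.7 degrees, less where a joint would pass 70% of its speed; a pose out of reach is approached as far as the arm can. A call with a number of a shift or a turn outside -1 to 1 is refused whole. A call with a gripper value outside its range is refused whole. The fingers move at their own pace and stop on an object; the grip force is fixed at half the most. Time passes only in rows, so rows that do not move let the fingers close, or fill a call up. It gives the time, the measured TCP pose, the force and the opening at its end, in the units of the state.
- robot.read_state(): the state, without advancing time (a new reading comes with each control period).
- robot.snapshot(name): name is "scene" or "top"; returns a dict with "img" (480x640x3 uint8, red, green, blue), "depth" (480x640 float32, mm along the optical axis (not along the pixel's ray), 0 where there is no reading), "fx", "fy", "cx", "cy" (pixels), "rvec" (rotation vector, rad) and "tvec" (3), from world to camera coordinates, as OpenCV has them. Camera axes: x right, y down, z forward; pixel columns grow to the right and rows downward; lengths in mm; the calibration is good to about 2 mm. A picture is of the moment at which its call begins.
- robot.job_done(): hands the job in, once; it reports no verdict.
The state is a dict: "time": time; "joints": joint angles; "joint_vel": joint speeds; "joint_efforts": joint torques, N m; "eef_pos": TCP position; "ee_rot": TCP orientation; "wrist_force": force on the tool from outside, world axes, zero at the start; "moment": the same for the moment, N m; "grip_width": finger opening in mm.
Only numpy, scipy, OpenCV 4.12 (cv2) and the standard library are available. Lean on these libraries where they do the work, as an engineer would, in place of code of your own. Each camera call takes 0.05 s, during which the arm holds its last target.

## Working session

There is one attempt and no reset: what is moved stays moved. The work goes in short steps, Python scripts to look and compute and a tool call to move; the robot and the scene stay as the last step left them, time stands still between calls to the robot, and variables do not carry over. Pictures are saved under pics/ and viewed, and the job is handed in when it is done.

Besides the shell and the picture viewer there is one more tool, called after "Call:" as name(argument=value, ...), one argument or row to a line, values as JSON. move_arm: Moves the arm, as the interface text tells. Its arguments: {"type":"object","properties":{"targets":{"type":"string"}},"required":["targets"]}

```bash
mkdir -p pics; python3 - <<'E'
from bench import robot
import cv2,pickle
print(robot.read_state())
for n in("scene","top"):
    s=robot.snapshot(n); pickle.dump(s,open(n+'0.pkl','wb'))
    cv2.imwrite(f'pics/{n}0.png',s['img'][:,:,::-1])
    print(n,s['fx'],s['cx'],s['cy'],s['rvec'],s['tvec'])
E
```

```text
{'time': 0.0, 'joints': array([ 1.20939925e+00,  1.24465066e-01,  1.65168274e+00, -3.98131389e-05,
        1.36749978e+00, -8.25744659e-02]), 'joint_vel': array([-0.00029179,  0.0012026 , -0.00020461,  0.00040848, -0.00034187,
        0.0004771 ]), 'joint_efforts': array([-1.59264848e-03, -4.17614400e+01, -3.59924161e+01,  7.73959933e-02,
        4.92775231e-02, -1.72542814e-04]), 'eef_pos': array([178.66276345, 624.20987335, 177.00787639]), 'ee_rot': array([-2.07200171e-04,  1.38956084e-01,  9.90298011e-01, -1.00654642e-03]), 'wrist_force': array([-0.05761741,  0.96001005,  0.6425107 ]), 'moment': array([-0.00404433, -0.05571006, -0.01370003]), 'grip_width': 94.90939619144419}
scene 587.1737934896464 324.65315172570024 233.4630437715575 [ 2.03711702  0.73320172 -0.38139498] [-495.96551267  -79.16429178 1510.93456331]
top 542.4402994028253 320.9512461229292 234.45140868134044 [ 2.1541818  -2.20403862  0.12973915] [  58.78135672  578.62844951 1286.88843312]
```

View pics/scene0.png

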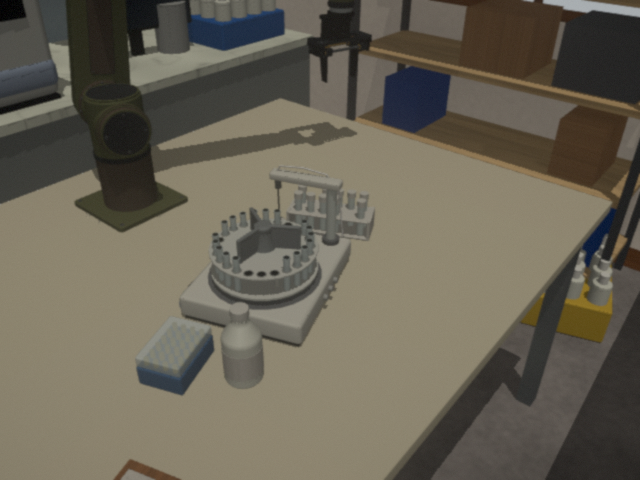

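View pics/top0.png

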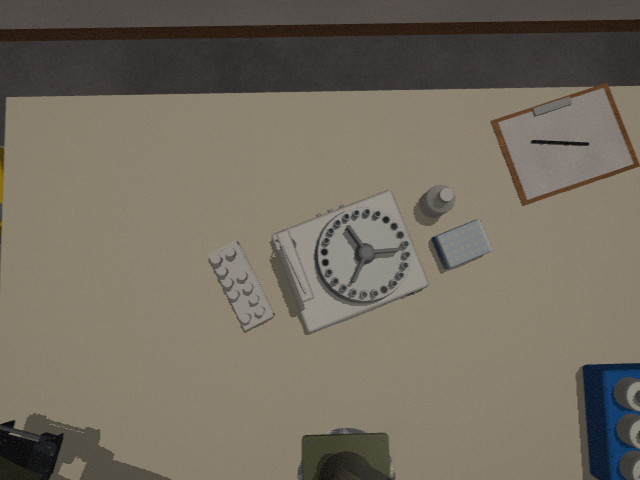

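The top view shows the carousel centred near pixel (365,252), with fins toward about (403,252), (349,230) and (352,282). The probe arm is to the left, at around (290,265). I'll enlarge it next.

```bash
cat > h.py <<'E'
import numpy as np,cv2,pickle
def K(s): return np.array([[s['fx'],0,s['cx']],[0,s['fy'],s['cy']],[0,0,1.]])
def ray(s,u,v,z):
    R,_=cv2.Rodrigues(np.array(s['rvec'])); t=np.array(s['tvec'])
    c=-R.T@t; d=R.T@np.linalg.inv(K(s))@np.array([u,v,1.])
    return c+d*(z-c[2])/d[2]
def proj(s,P): return cv2.projectPoints(np.array(P,float).reshape(-1,3),np.array(s['rvec'],float),np.array(s['tvec'],float),K(s),None)[0].reshape(-1,2)
def cloud(s):
    R,_=cv2.Rodrigues(np.array(s['rvec'])); t=np.array(s['tvec'])
    v,u=np.mgrid[:480,:640]; d=s['depth'].astype(float)
    p=np.stack([(u-s['cx'])/s['fx']*d,(v-s['cy'])/s['fy']*d,d],-1)
    return (p-t)@R
E
python3 - <<'E'
from h import *
s=pickle.load(open('top0.pkl','rb'))
c=s['img'][175:345,260:500,::-1]
cv2.imwrite('pics/top0z.png',cv2.resize(c[10:160],None,fx=3.33,fy=3.33,interpolation=cv2.INTER_CUBIC))
P=cloud(s)
for (u,v) in [(365,252),(390,253),(355,240),(358,270),(200,350)]: print(u,v,P[v,u].round(1), ray(s,u,v,171).round(1))
# fin mask: z between 150 and 185 near centre
x0=ray(s,365,252,171)
m=(P[...,2]>158)&(P[...,2]<185)&(np.hypot(P[...,0]-x0[0],P[...,1]-x0[1])<78)
q=P[m]; print(len(q),np.median(q[:,2]))
np.save('fin.npy',q)
r=np.hypot(q[:,0]-x0[0],q[:,1]-x0[1]); a=np.degrees(np.arctan2(q[:,1]-x0[1],q[:,0]-x0[0]))
print(np.histogram(a[r>30],36,(-180,180))[0])
E
```

```text
365 252 [525.6 -45.9 168.8] [525.5 -45.6 171. ]
390 253 [ 525.4 -107.3  118.6] [522.1 -99.6 171. ]
355 240 [553.3 -26.2 154.9] [551.9 -24.8 171. ]
358 270 [487.  -29.2 172.5] [487.1 -29.3 171. ]
200 350 [308.3 344.4  -2.8] [326.6 309.1 171. ]
492 170.70583606006966
[ 0  0  0  0  0  0  0  0  6 67  1  0  0  0  0  0  0  0  0  0 21 50  0  0
  0  0  0  0  0  0  0  0  1 63  6  0]
```

View pics/top0z.png

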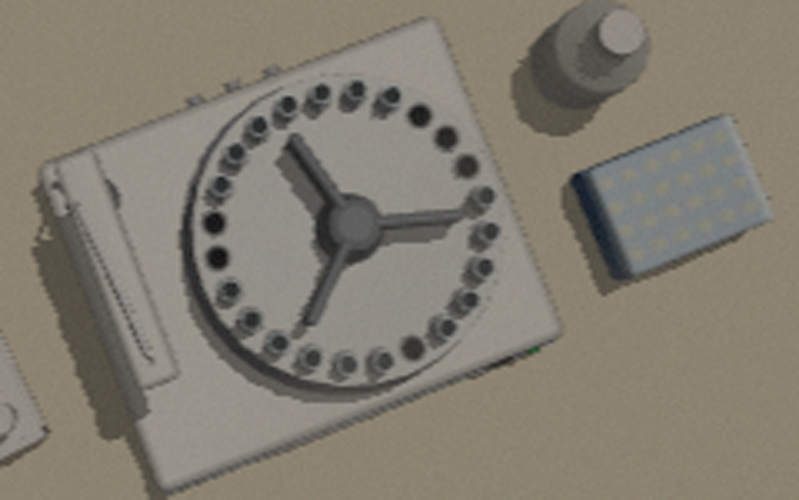

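```bash
python3 - <<'E'
from h import *
from scipy.optimize import least_squares
q=np.load('fin.npy')
def dist(p,q):
    d=q[:,:2]-p[:2]; best=None
    out=[]
    for k in range(3):
        a=p[2]+k*2*np.pi/3; u=np.array([np.cos(a),np.sin(a)])
        s=np.clip(d@u,0,72); out.append(np.linalg.norm(d-s[:,None]*u,axis=1))
    r=np.min(out,0); return np.maximum(r-2,0)
k=np.hypot(q[:,0]-525,q[:,1]+46)>22
r=least_squares(dist,[525,-46,np.radians(-85)],args=(q[k],),loss='soft_l1')
print(r.x[:2],np.degrees(r.x[2]),r.cost,k.sum())
s=pickle.load(open('top0.pkl','rb'));sc=pickle.load(open('scene0.pkl','rb'))
P=cloud(s); m=(P[...,2]>141)&(P[...,2]<152)&(np.hypot(P[...,0]-525,P[...,1]+46)<115)
t=P[m]; print(len(t),t.mean(0))
def draw(s,n,c,phi,z0,crop,f):
    im=s['img'][:,:,::-1].copy()
    im=cv2.resize(im[crop[1]:crop[3],crop[0]:crop[2]],None,fx=f,fy=f,interpolation=cv2.INTER_CUBIC)
    def pl(pts,col):
        uv=(proj(s,pts)-np.array(crop[:2])+.5)*f
        cv2.polylines(im,[np.round(uv).astype(int)],False,col,1)
    T=np.linspace(0,2*np.pi,80)
    for R,z in((106,51),(18,102)): pl(np.c_[c[0]+R*np.cos(T),c[1]+R*np.sin(T),0*T+z0+z],(0,0,255))
    for k in range(3):
        a=phi+k*2*np.pi/3;u=np.array([np.cos(a),np.sin(a)]);n_=np.array([-u[1],u[0]])
        L=[np.r_[c+u*18+n_*4,z0+102],np.r_[c+u*72+n_*4,z0+102],np.r_[c+u*72-n_*4,z0+102],np.r_[c+u*18-n_*4,z0+102]]
        pl(L,(0,255,0))
    cv2.imwrite(n,im)
draw(s,'pics/ov_top.png',r.x[:2],r.x[2],69,(300,190,430,310),5)
draw(sc,'pics/ov_sc.png',r.x[:2],r.x[2],69,(180,160,360,320),4.4)
E
```

```text
[525.75144066 -47.70409086] -86.16324910284814 61.47322201230633 256
612 [520.55879489 -44.20603932 148.31238161]
```

View pics/ov_top.png

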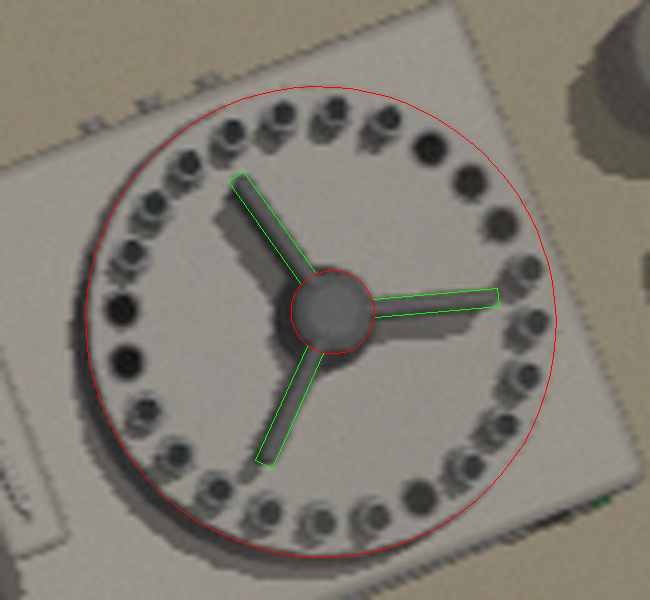

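View pics/ov_sc.png

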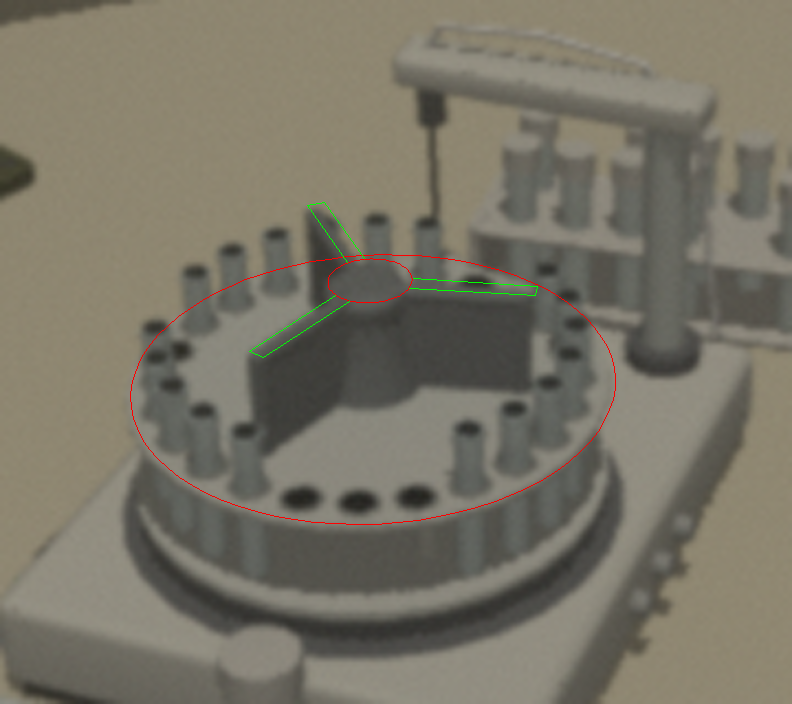

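The model overlay matches both views. The carousel axis is at about (525.5, -47) and the fins point at -86°, 34° and 154°. I'll push the -86° fin clockwise with shut fingers. First I'll raise and turn the tool.

Call:
move_arm(
  targets="-1 0 0 -0.15 0 0 0.3333; -1 0 0 -0.15 0 0 0.3333; -1 0 0 -0.15 0 0 0.3333; -1 0 0 -0.15 0 0 0.3333; -1 0 0 -0.1 0 0 0.3333",
)

```text
time: 0.72
eef_pos: [179.0, 625.0, 319.6]
ee_rot: [-0.0, 0.547, 0.837, 0.0]
wrist_force: [0.1, 0.1, 0.5]
grip_width: 50.4
```

Call:
move_arm(
  targets="-1 0 0 0 0 0 0.3333; -1 0 0 0 0 0 0.3333; -1 0 0 0 0 0 0; -1 -0.2 0.08 0 0 0 0; -1 -0.2 0.08 0 0 0 0",
)

```text
time: 1.35
eef_pos: [216.5, 546.4, 317.4]
ee_rot: [0.0, 0.68, 0.733, -0.001]
wrist_force: [0.6, -0.9, -0.3]
grip_width: 2.2
```

Call:
move_arm(
  targets="-1 -0.225 0.096 0 0 0 0; -1 -0.225 0.096 0 0 0 0; -1 -0.225 0.096 0 0 0 0; -1 -0.225 0.096 0 0 0 0; -1 -0.225 0.096 0 0 0 0",
)

```text
time: 1.98
eef_pos: [328.4, 328.1, 318.0]
ee_rot: [0.0, 0.68, 0.733, -0.0]
wrist_force: [0.8, 1.2, 0.1]
grip_width: 0.3
```

Call:
move_arm(
  targets="-1 -0.225 0.096 0 0 0 0; -1 -0.225 0.096 0 0 0 0; -1 -0.225 0.096 0 0 0 0; -1 -0.225 0.096 0 0 0 0; -1 -0.225 0.096 0 0 0 0",
)

```text
time: 2.6
eef_pos: [440.0, 110.4, 318.1]
ee_rot: [-0.0, 0.681, 0.733, 0.0]
wrist_force: [-0.3, 0.0, 0.5]
grip_width: 0.2
```

Call:
move_arm(
  targets="-1 -0.225 0.096 0 0 0 0; -1 -0.225 0.096 0 0 0 0; -1 -0.225 0.096 0 0 0 0; -1 -0.225 0.096 0 0 0 0; -1 -0.2 0.09 0 0 0 0",
)

```text
time: 3.22
eef_pos: [550.0, -102.5, 317.9]
ee_rot: [-0.0, 0.681, 0.732, -0.0]
wrist_force: [-0.2, 0.2, -0.4]
grip_width: 0.5
```

Call:
move_arm(
  targets="-1 -0.005 0.01 0.1 0 0 0; -1 0 0.005 0.2 0 0 0; -1 0 0 0.2 0 0 0; -1 0 0 0.1 0 0 0; -1 0 0 0 0 0 0",
)

```text
time: 3.85
eef_pos: [551.4, -100.7, 196.2]
ee_rot: [-0.002, 0.681, 0.732, -0.001]
wrist_force: [-0.2, -0.3, 0.7]
grip_width: 0.1
```

```bash
python3 - <<'E'
from bench import robot
import cv2
s=robot.snapshot('scene'); st=robot.read_state(); print(st['eef_pos'],st['wrist_force'],st['joints'])
cv2.imwrite('pics/s1.png',cv2.resize(s['img'][120:320,160:400,::-1],None,fx=3.3,fy=3,interpolation=cv2.INTER_CUBIC)[:600])
E
```

```text
[ 552.62762231 -101.11012167  198.41226669] [-0.2985057  -0.34245761  0.13662345] [-2.76576230e-01 -8.27521156e-02  1.82616051e+00  1.07998888e-04
  1.39841912e+00 -3.48291607e-01]
```

View pics/s1.png

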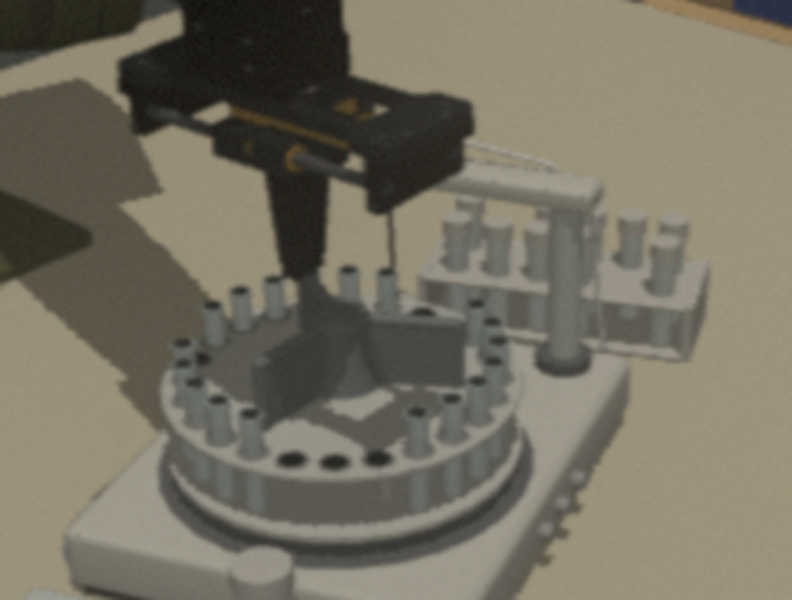

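```bash
python3 - <<'E'
from h import *
sc=pickle.load(open('scene0.pkl','rb'))
f=lambda p:((proj(sc,p)-[160,120])*[3.3,3]).round()
print(f([[552.6,-101.1,198.4]]),f([[552.6,-101.1,155]]))
for a in(-86,34,154): print(a,f([[525.5+72*np.cos(np.radians(a)),-47+72*np.sin(np.radians(a)),171]]))
E
```

```text
[[306. 322.]] [[310. 382.]]
-86 [[257. 359.]]
34 [[467. 316.]]
154 [[301. 257.]]
```

The finger hovers on the +x side of the -86° fin, with its tip near crop pixel (310,320), as planned. I'll lower it into the gap.

Call:
move_arm(
  targets="-1 -0.01 0 0.06 0 0 0; -1 -0.01 0 0.06 0 0 0; -1 0 0 0.06 0 0 0; -1 0 0 0.04 0 0 0; -1 0 0 0 0 0 0",
)

```text
time: 4.53
eef_pos: [552.4, -105.4, 153.0]
ee_rot: [-0.001, 0.682, 0.732, -0.0]
wrist_force: [-0.3, 0.5, 0.1]
grip_width: 0.4
```

```bash
python3 - <<'E'
from bench import robot
import cv2
s=robot.snapshot('scene'); st=robot.read_state(); print(st['eef_pos'],st['wrist_force'])
cv2.imwrite('pics/s2.png',cv2.resize(s['img'][120:320,160:400,::-1],None,fx=3.3,fy=3,interpolation=cv2.INTER_CUBIC)[:600])
s=robot.snapshot('top');cv2.imwrite('pics/t2.png',cv2.resize(s['img'][190:310,300:430,::-1],None,fx=5,fy=5,interpolation=cv2.INTER_CUBIC))
E
```

```text
[ 552.82340614 -105.55175277  153.85960943] [ 0.81324077 -0.07516277  0.08595867]
```

View pics/s2.png

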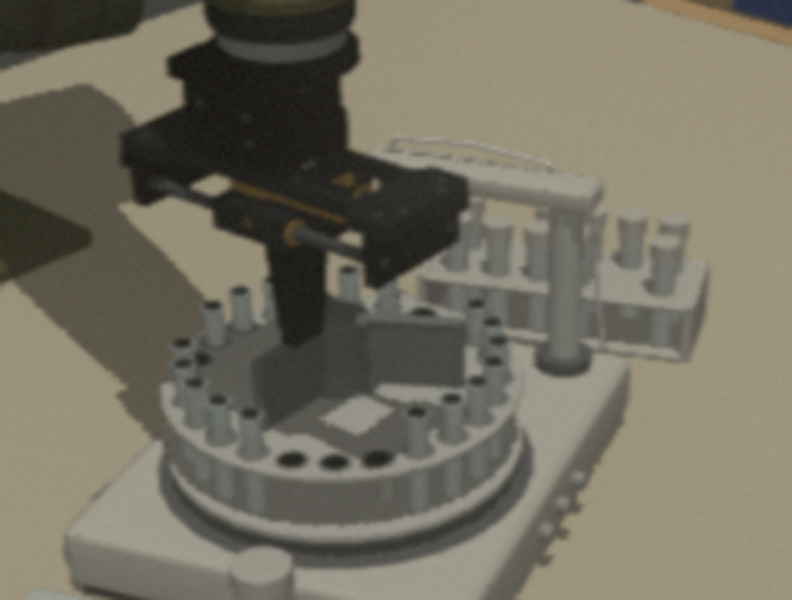

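View pics/t2.png

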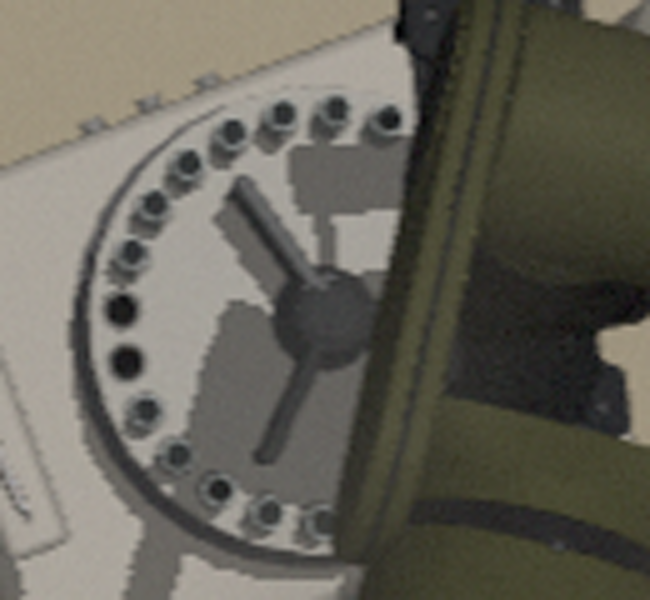

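```bash
python3 - <<'E'
from bench import robot
from h import *
s=robot.snapshot('scene'); pickle.dump(s,open('s3.pkl','wb'))
R,_=cv2.Rodrigues(np.array(s['rvec'])); print('cam',-R.T@np.array(s['tvec']))
P=cloud(s)
for v in range(218,262,4):
    print(v,[tuple(P[v,u].round().astype(int)) for u in range(244,266,4)])
c=s['img'][200:275,215:315,::-1]; c=cv2.resize(c,None,fx=8,fy=8,interpolation=cv2.INTER_CUBIC)
cv2.imwrite('pics/s3.png',np.clip(c.astype(float)*2.2-60,0,255).astype('uint8'))
E
```

```text
cam [1205.85531745 -714.11811264  755.72501878]
218 [(np.int64(547), np.int64(-116), np.int64(222)), (np.int64(559), np.int64(-117), np.int64(227)), (np.int64(563), np.int64(-111), np.int64(226)), (np.int64(563), np.int64(-102), np.int64(222)), (np.int64(302), np.int64(160), np.int64(-1)), (np.int64(466), np.int64(13), np.int64(131))]
222 [(np.int64(548), np.int64(-117), np.int64(215)), (np.int64(559), np.int64(-117), np.int64(219)), (np.int64(562), np.int64(-111), np.int64(218)), (np.int64(561), np.int64(-101), np.int64(212)), (np.int64(516), np.int64(-48), np.int64(170)), (np.int64(524), np.int64(-45), np.int64(172))]
226 [(np.int64(548), np.int64(-118), np.int64(207)), (np.int64(558), np.int64(-118), np.int64(211)), (np.int64(562), np.int64(-112), np.int64(210)), (np.int64(559), np.int64(-99), np.int64(203)), (np.int64(528), np.int64(-60), np.int64(172)), (np.int64(534), np.int64(-54), np.int64(171))]
230 [(np.int64(455), np.int64(-34), np.int64(120)), (np.int64(557), np.int64(-117), np.int64(202)), (np.int64(557), np.int64(-107), np.int64(197)), (np.int64(559), np.int64(-100), np
[... 1427 characters left out ...]
.int64(-74), np.int64(125)), (np.int64(533), np.int64(-68), np.int64(123)), (np.int64(541), np.int64(-65), np.int64(125))]
254 [(np.int64(532), np.int64(-108), np.int64(134)), (np.int64(1206), np.int64(-714), np.int64(756)), (np.int64(531), np.int64(-87), np.int64(123)), (np.int64(532), np.int64(-78), np.int64(119)), (np.int64(538), np.int64(-73), np.int64(119)), (np.int64(545), np.int64(-69), np.int64(120))]
258 [(np.int64(531), np.int64(-108), np.int64(125)), (np.int64(531), np.int64(-98), np.int64(120)), (np.int64(536), np.int64(-92), np.int64(119)), (np.int64(543), np.int64(-89), np.int64(121)), (np.int64(548), np.int64(-83), np.int64(120)), (np.int64(556), np.int64(-80), np.int64(121))]
```

View pics/s3.png

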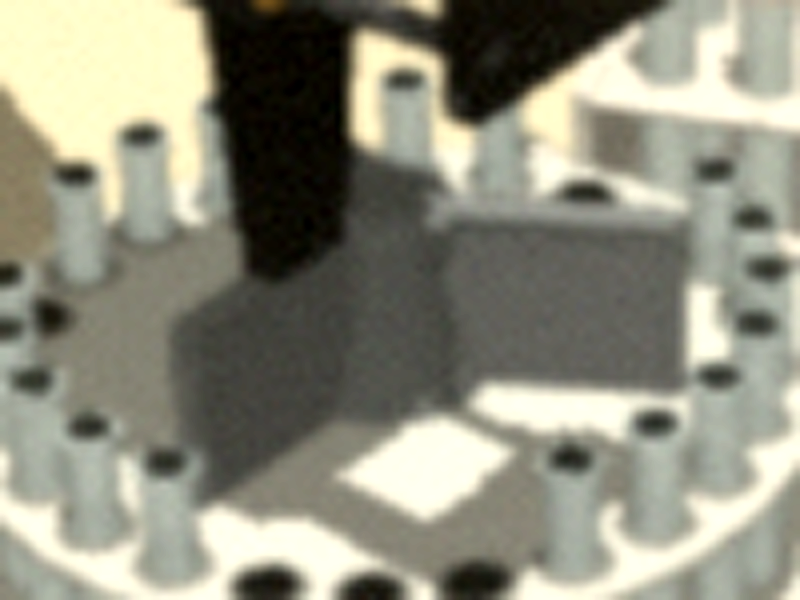

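```bash
python3 - <<'E'
from h import *
s=pickle.load(open('s3.pkl','rb'))
P=cloud(s)
m=(s['img'].max(-1)<60)&(P[...,2]>150)&(P[...,2]<420)&(abs(P[...,0]-550)<140)&(abs(P[...,1]+100)<140)
q=P[m]
T=np.array([552.8,-105.5,153.9])
y=np.array([.997,.073]);x=np.array([-.073,.997])
d=q[:,:2]-T[:2]
tx=d@x;ty=d@y
for z in range(185,330,5):
    k=(q[:,2]>=z)&(q[:,2]<z+5)
    if k.sum(): print(z,k.sum(),'tx',np.percentile(tx[k],[2,98]).round(),'ty',np.percentile(ty[k],[2,98]).round())
E
```

```text
190 24 tx [-13.   9.] ty [-3.  6.]
195 27 tx [-14.  10.] ty [-4.  6.]
200 25 tx [-14.   8.] ty [-5.  9.]
205 31 tx [-14.  10.] ty [-6.  9.]
210 37 tx [-14.  10.] ty [-5. 10.]
215 36 tx [-14.  10.] ty [-5. 10.]
220 32 tx [-15.   8.] ty [-7. 12.]
225 35 tx [-13.   7.] ty [-7. 11.]
230 41 tx [-14.   4.] ty [-9. 12.]
235 38 tx [-14.   6.] ty [-6. 12.]
240 42 tx [-14.   8.] ty [-6. 13.]
245 37 tx [-14.   7.] ty [-7. 13.]
250 43 tx [-14.   5.] ty [-8. 15.]
255 17 tx [-14.  -1.] ty [ 6. 16.]
260 5 tx [-15. -11.] ty [10. 20.]
265 17 tx [-16.  10.] ty [18. 25.]
270 108 tx [-34.  27.] ty [-76.  83.]
275 176 tx [-37.  29.] ty [-76.  84.]
280 244 tx [-37.  26.] ty [-76.  84.]
285 204 tx [-37.  23.] ty [-76.  84.]
290 277 tx [-37.  30.] ty [-78.  88.]
295 107 tx [-36.  30.] ty [-86.  90.]
300 209 tx [-36.  22.] ty [-82.  91.]
305 366 tx [-36.  22.] ty [-78.  91.]
310 826 tx [-35.  25.] ty [-84.  90.]
315 144 tx [-27.  20.] ty [-47.  19.]
320 168 tx [-26.  21.] ty [-48.  19.]
325 139 tx [-25.  22.] ty [-47.  19.]
```

The depth data puts the fingertips at z≈191 and the body's underside at ≈270. Relative to the reported TCP (154), the whole gripper sits about 37 mm higher than it should. I'll check whether the start picture shows the same offset before trusting either figure.

```bash
python3 - <<'E'
from h import *
s=pickle.load(open('scene0.pkl','rb'))
P=cloud(s)
m=(s['img'].max(-1)<60)&(abs(P[...,0]-179)<130)&(abs(P[...,1]-624)<130)&(P[...,2]>120)
q=P[m]
for z in range(150,330,6):
    k=(q[:,2]>=z)&(q[:,2]<z+6)
    if k.sum(): print(z,k.sum(),np.percentile(q[k,0],[2,98]).round(),np.percentile(q[k,1],[2,98]).round())
# expected proj of start TCP
print(proj(s,[[178.7,624.2,177],[178.7,624.2,214]]))
print(proj(s,[[552.8,-105.5,154],[552.8,-105.5,191]]))
s=pickle.load(open('s3.pkl','rb'))
print(s['img'][225:265:3,248:256:2].max(-1))
# bench & known heights
P=cloud(s); print([P[v,u].round(1) for u,v in((100,300),(400,300),(250,440))])
E
```

```text
210 8 [165. 200.] [574. 675.]
216 16 [157. 206.] [569. 670.]
222 24 [163. 205.] [566. 674.]
228 18 [159. 207.] [566. 671.]
234 29 [161. 204.] [564. 675.]
240 28 [153. 208.] [566. 680.]
246 23 [156. 204.] [563. 677.]
252 24 [156. 205.] [565. 676.]
258 27 [159. 205.] [562. 677.]
264 35 [157. 205.] [564. 675.]
270 29 [155. 207.] [562. 679.]
276 30 [159. 206.] [561. 679.]
282 20 [173. 208.] [565. 677.]
288 21 [128. 231.] [540. 686.]
294 75 [131. 233.] [533. 688.]
300 124 [128. 233.] [537. 690.]
306 119 [128. 232.] [537. 692.]
312 102 [139. 232.] [531. 698.]
318 65 [126. 234.] [527. 694.]
324 151 [133. 233.] [527. 693.]
[[337.90874314  90.45813853]
 [338.25104437  78.11091264]]
[[252.38842982 248.87635196]
 [251.31926634 231.71969381]]
[[ 33  32  33  33]
 [ 31  33  34  31]
 [ 33  33  30  38]
 [ 40  38  53  58]
 [ 57  59  58  57]
 [ 57  57  59  58]
 [ 59  58  59  57]
 [ 58  59  58  58]
 [ 59  59  60  58]
 [ 59  60  58  59]
 [ 58  58  74  84]
 [ 74  86  89  88]
 [ 91  88  89  89]
 [104 108 107  97]]
[array([ 282.3, -276.9,   -0.5]), array([ 7.449e+02,  1.132e+02, -3.000e-01]), array([ 754.7, -323.3,    0.9])]
```

The start picture shows the same offset, so the true fingertips appear to be about 37 mm above the reported TCP. I'll test this safely with a small push toward the fin at the present height. If the reported TCP is right, the fin will move gently. If the camera is right, the finger will pass over it.

Call:
move_arm(
  targets="-1 0 -0.015 0 0 0 0; -1 0 -0.015 0 0 0 0; -1 0 -0.015 0 0 0 0; -1 0 -0.015 0 0 0 0; -1 0 -0.015 0 0 0 0",
)

```text
time: 5.3
eef_pos: [537.8, -106.7, 154.3]
ee_rot: [0.0, 0.682, 0.732, -0.0]
wrist_force: [-0.5, -0.6, 0.1]
grip_width: 0.3
```

```bash
python3 - <<'E'
from bench import robot
from h import *
s=robot.snapshot('scene'); st=robot.read_state(); print(st['time'],st['eef_pos'],st['wrist_force'])
pickle.dump(s,open('s4.pkl','wb'))
c=s['img'][200:275,215:315,::-1]; c=cv2.resize(c,None,fx=8,fy=8,interpolation=cv2.INTER_CUBIC)
cv2.imwrite('pics/s4.png',np.clip(c.astype(float)*2.2-60,0,255).astype('uint8'))
E
```

```text
5.35 [ 537.54500705 -106.68213376  154.24017062] [-0.19487328 -0.45697439 -0.6739354 ]
```

View pics/s4.png

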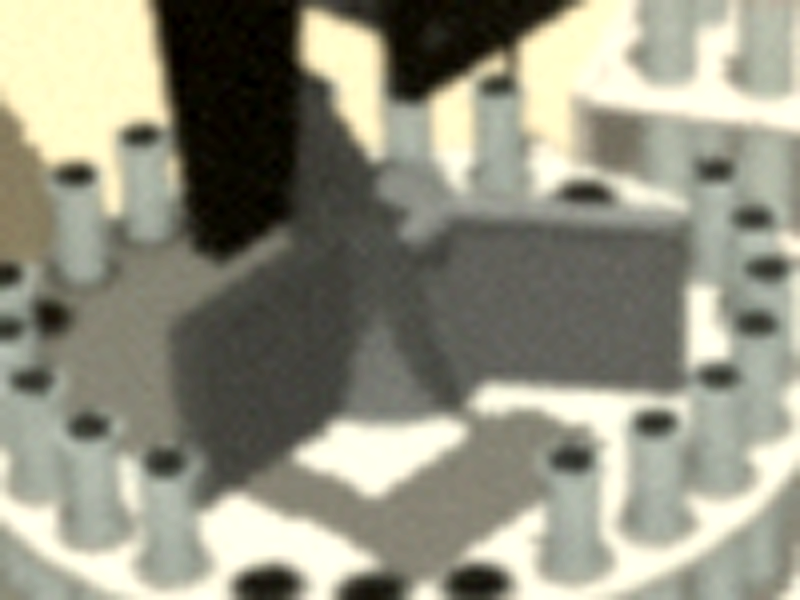

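The fin hasn't moved (its edge is still at crop (175,330)) and there is no force, so the camera is right: true tip height is the reported z plus about 37 mm. I'll back off and descend with that correction.

Call:
move_arm(
  targets="-1 0 0.045 0 0 0 0; -1 0 0.045 0 0 0 0; -1 0 0 0.04 0 0 0; -1 0 0 0.04 0 0 0; -1 0 0 0.03 0 0 0",
)

```text
time: 5.98
eef_pos: [555.4, -105.2, 131.0]
ee_rot: [-0.001, 0.682, 0.732, -0.0]
wrist_force: [-0.4, 0.2, -0.3]
grip_width: 1.0
```

Call:
move_arm(
  targets="-1 0 0 0.025 0 0 0; -1 0 0 0.025 0 0 0; -1 0 0 0.02 0 0 0; -1 0 0 0 0 0 0; -1 0 0 0 0 0 0",
)

```text
time: 6.6
eef_pos: [556.2, -105.5, 118.5]
ee_rot: [0.0, 0.682, 0.732, 0.0]
wrist_force: [0.4, -0.6, 0.6]
grip_width: 0.2
```

```bash
cat > look.py <<'E'
import sys
from bench import robot
from h import *
n=sys.argv[1]
s=robot.snapshot('scene'); st=robot.read_state(); print(st['time'],st['eef_pos'].round(1),st['wrist_force'].round(1),st['moment'].round(2),st['joints'].round(2))
pickle.dump(s,open(n+'.pkl','wb'))
c=s['img'][190:275,210:320,::-1]; c=cv2.resize(c,None,fx=7,fy=7,interpolation=cv2.INTER_CUBIC)
cv2.imwrite(f'pics/{n}.png',np.clip(c.astype(float)*2.2-60,0,255).astype('uint8'))
E
python3 look.py s5
```

```text
6.65 [ 556.2 -105.5  118.6] [-0.1 -0.3 -0.3] [-0.07  0.04 -0.06] [-0.28 -0.02  1.9  -0.    1.26 -0.35]
```

View pics/s5.png

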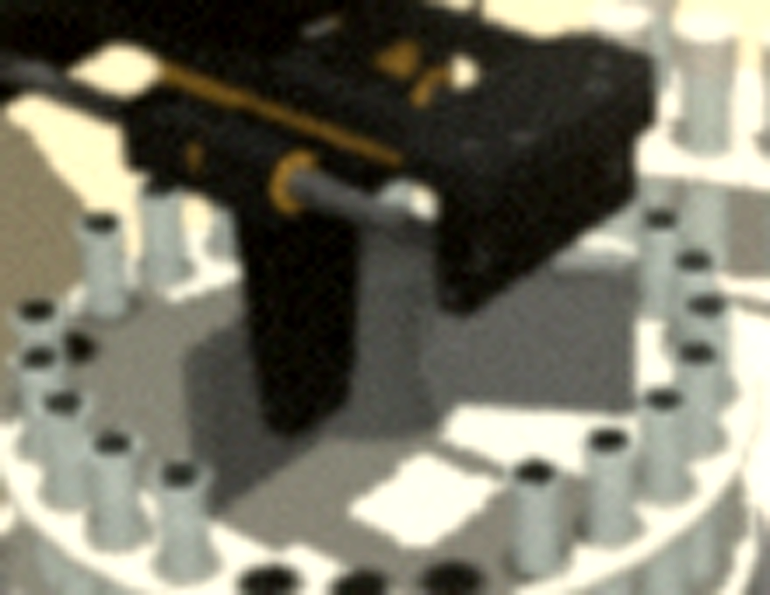

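The finger is now in front of the fin, with its tip at crop (290,430), clear of the plate. I'll approach the fin slowly.

Call:
move_arm(
  targets="-1 0 -0.015 0 0 0 0; -1 0 -0.01 0 0 0 0; -1 0 -0.01 0 0 0 0; -1 0 -0.006 0 0 0 0; -1 0 -0.006 0 0 0 0",
)

```text
time: 7.28
eef_pos: [546.6, -106.1, 118.3]
ee_rot: [0.0, 0.682, 0.732, 0.0]
wrist_force: [0.7, 0.0, -0.4]
grip_width: 0.3
```

Call:
move_arm(
  targets="-1 -0.002 -0.008 0 0 0 0.05; -1 -0.002 -0.008 0 0 0 0.05; -1 -0.002 -0.008 0 0 0 0.05; -1 -0.002 -0.008 0 0 0 0.05; -1 -0.002 -0.008 0 0 0 0.05",
)

```text
time: 7.9
eef_pos: [538.8, -108.2, 118.3]
ee_rot: [0.0, 0.729, 0.685, 0.0]
wrist_force: [1.9, -0.3, -0.4]
grip_width: 0.4
```

```bash
python3 look.py s6
```

```text
7.95 [ 538.6 -108.3  118.3] [ 0.4  0.3 -0.1] [-0.07 -0.09 -0.02] [-0.3  -0.05  1.94  0.    1.26 -0.23]
```

View pics/s6.png

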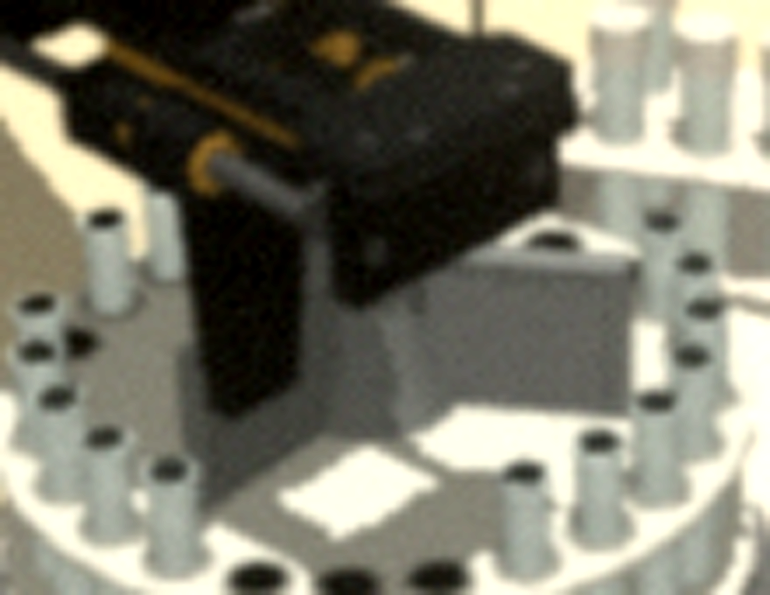

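The tubes have shifted slightly: the front one moved from crop (180,470) to (170,468), so the carousel is turning at about 1–2 N. I'll carry on.

Call:
move_arm(
  targets="-1 -0.002 -0.008 0 0 0 0.04; -1 -0.002 -0.008 0 0 0 0.04; -1 -0.002 -0.008 0 0 0 0.04; -1 -0.002 -0.008 0 0 0 0.04; -1 -0.002 -0.008 0 0 0 0.04",
)

```text
time: 8.57
eef_pos: [530.4, -109.4, 118.3]
ee_rot: [0.0, 0.763, 0.646, 0.0]
wrist_force: [1.5, -0.1, -0.5]
grip_width: 0.3
```

Call:
move_arm(
  targets="-1 -0.002 -0.008 0 0 0 0.05; -1 -0.002 -0.008 0 0 0 0.05; -1 -0.002 -0.008 0 0 0 0.05; -1 -0.002 -0.008 0 0 0 0.05; -1 -0.002 -0.008 0 0 0 0.05",
)

```text
time: 9.2
eef_pos: [522.2, -109.6, 118.3]
ee_rot: [0.0, 0.804, 0.594, 0.0]
wrist_force: [1.3, -0.1, 0.3]
grip_width: 0.7
```

```bash
python3 look.py s7
```

```text
9.25 [ 521.9 -109.6  118.3] [ 0.3  0.3 -0. ] [-0.06 -0.13 -0.  ] [-0.31 -0.09  1.97 -0.    1.26 -0.01]
```

View pics/s7.png

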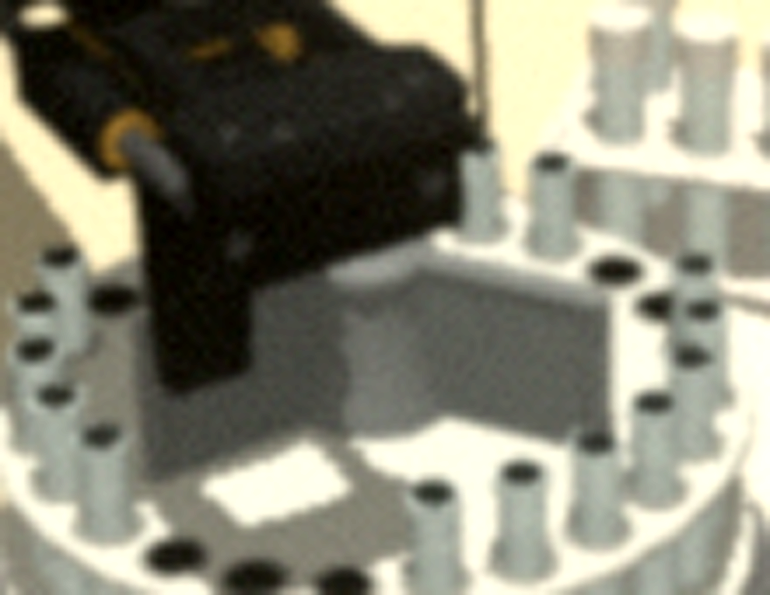

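The front tube has moved on to crop (105,440) and the fin now points at about -101°, so it has turned about 15°. I'll add a plate-height gauge from depth and keep turning.

```bash
cat > gauge.py <<'E'
from h import *
def gauge(s):
    P=cloud(s); r=np.hypot(P[...,0]-525.5,P[...,1]+47)
    v=s['img'].max(-1)
    a=(r<80)&(r>25)&(abs(P[...,2]-117)<8)
    b=(r<106)&(r>100)&(abs(P[...,2]-117)<8)
    return np.median(P[a][:,2]).round(2),a.sum(),np.median(P[b][:,2]).round(2),b.sum()
if __name__=='__main__':
    for n in('scene0','s5','s6','s7'): print(n,gauge(pickle.load(open(n+'.pkl','rb'))))
E
python3 gauge.py
cat >> look.py <<'E'
from gauge import gauge
print('plate z',gauge(s))
E
```

```text
scene0 (np.float64(120.31), np.int64(1226), np.float64(119.96), np.int64(422))
s5 (np.float64(120.28), np.int64(1168), np.float64(120.02), np.int64(420))
s6 (np.float64(120.34), np.int64(1095), np.float64(120.15), np.int64(398))
s7 (np.float64(120.35), np.int64(1029), np.float64(120.1), np.int64(414))
```

Call:
move_arm(
  targets="-1 -0.002 -0.008 0 0 0 0.05; -1 -0.002 -0.008 0 0 0 0.05; -1 -0.002 -0.008 0 0 0 0.05; -1 -0.002 -0.008 0 0 0 0.05; -1 -0.002 -0.008 0 0 0 0.05",
)

```text
time: 9.88
eef_pos: [514.0, -108.7, 118.3]
ee_rot: [0.0, 0.841, 0.54, -0.0]
wrist_force: [2.2, -0.1, -0.2]
grip_width: 0.4
```

```bash
python3 look.py s8
```

```text
9.925 [ 513.7 -108.7  118.2] [1.1 0.3 0.3] [-0.1  -0.15  0.04] [-0.31 -0.11  1.99 -0.    1.26  0.12]
plate z (np.float64(120.33), np.int64(1070), np.float64(120.04), np.int64(404))
```

The gauge is steady: 120.3 mm while on the dogs, and about 114 expected after the drop. Continuing.

Call:
move_arm(
  targets="-1 -0.002 -0.008 0 0 0 0.05; -1 -0.002 -0.008 0 0 0 0.05; -1 -0.002 -0.008 0 0 0 0.05; -1 -0.002 -0.008 0 0 0 0.05; -1 -0.002 -0.008 0 0 0 0.05",
)

```text
time: 10.55
eef_pos: [505.9, -106.8, 118.2]
ee_rot: [0.0, 0.875, 0.484, -0.0]
wrist_force: [1.3, -0.3, 0.1]
grip_width: 0.4
```

```bash
python3 look.py s9
```

```text
10.6 [ 505.7 -106.7  118.2] [ 0.7 -1.  -0.1] [-0.21 -0.02  0.05] [-0.31 -0.13  2.   -0.    1.27  0.25]
plate z (np.float64(120.28), np.int64(1146), np.float64(120.19), np.int64(403))
```

Call:
move_arm(
  targets="-1 -0.002 -0.008 0 0 0 0.05; -1 -0.002 -0.008 0 0 0 0.05; -1 -0.002 -0.008 0 0 0 0.05; -1 -0.002 -0.008 0 0 0 0.05; -1 -0.002 -0.008 0 0 0 0.05",
)

```text
time: 11.22
eef_pos: [498.3, -103.8, 118.2]
ee_rot: [-0.0, 0.905, 0.426, 0.0]
wrist_force: [2.3, -0.2, -0.1]
grip_width: 0.4
```

```bash
python3 look.py s10
```

```text
11.275 [ 498.1 -103.7  118.2] [ 1.1 -0.3  0.1] [-0.13 -0.09 -0.01] [-0.31 -0.15  2.02  0.    1.27  0.38]
plate z (np.float64(120.28), np.int64(1227), np.float64(120.14), np.int64(401))
```

View pics/s10.png

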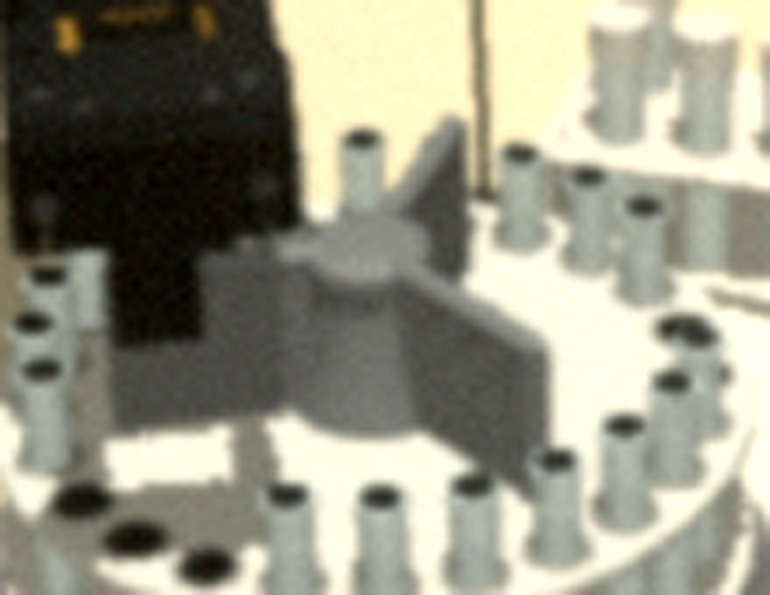

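The finger is still on the fin at crop (155,345). The carousel has turned about 38° and is still up. Continuing.

Call:
move_arm(
  targets="-1 -0.002 -0.008 0 0 0 0.05; -1 -0.002 -0.008 0 0 0 0.05; -1 -0.002 -0.008 0 0 0 0.05; -1 -0.002 -0.008 0 0 0 0.05; -1 -0.002 -0.008 0 0 0 0.05",
)

```text
time: 11.9
eef_pos: [491.1, -99.9, 118.3]
ee_rot: [0.0, 0.931, 0.366, 0.0]
wrist_force: [2.1, -0.9, -0.9]
grip_width: 0.5
```

```bash
python3 look.py s11
```

```text
11.95 [490.8 -99.8 118.3] [ 1.3  0.1 -0.2] [-0.1  -0.1   0.06] [-0.31 -0.17  2.04 -0.    1.27  0.51]
plate z (np.float64(120.33), np.int64(1271), np.float64(120.0), np.int64(429))
```

Call:
move_arm(
  targets="-1 -0.002 -0.008 0 0 0 0.05; -1 -0.002 -0.008 0 0 0 0.05; -1 -0.002 -0.008 0 0 0 0.05; -1 -0.002 -0.008 0 0 0 0.05; -1 -0.002 -0.008 0 0 0 0.05",
)

```text
time: 12.58
eef_pos: [484.4, -95.1, 118.3]
ee_rot: [0.0, 0.953, 0.304, 0.0]
wrist_force: [1.6, -0.6, 0.0]
grip_width: 0.5
```

```bash
python3 look.py s12
```

```text
12.625 [484.2 -95.  118.3] [ 1.3 -0.7  0.9] [-0.18 -0.1   0.04] [-0.3  -0.18  2.05 -0.    1.27  0.65]
plate z (np.float64(120.23), np.int64(1349), np.float64(120.17), np.int64(402))
```

Call:
move_arm(
  targets="-1 -0.002 -0.008 0 0 0 0.05; -1 -0.002 -0.008 0 0 0 0.05; -1 -0.002 -0.008 0 0 0 0.05; -1 -0.002 -0.008 0 0 0 0.05; -1 -0.002 -0.008 0 0 0 0.05",
)

```text
time: 13.25
eef_pos: [478.1, -89.3, 118.1]
ee_rot: [-0.0, 0.97, 0.241, -0.0]
wrist_force: [-0.8, -0.4, 0.6]
grip_width: 0.2
```

```bash
python3 look.py s13
```

```text
13.3 [478.  -89.2 118.1] [-0.   0.7 -0.4] [-0.14  0.15  0.01] [-0.29 -0.2   2.07  0.    1.27  0.79]
plate z (np.float64(114.78), np.int64(1515), np.float64(114.37), np.int64(439))
```

It has dropped: the plate reads 114.8 mm and the push force has gone to zero. I'll back the finger off the fin, keep clear of the next fin, and rise straight up.

Call:
move_arm(
  targets="-1 0 0.015 0 0 0 0; -1 0 0.02 0 0 0 0; -1 0 0 0 0 0 0; -1 0 0 -0.05 0 0 0; -1 0 0 -0.1 0 0 0",
)

```text
time: 13.92
eef_pos: [481.2, -95.5, 148.6]
ee_rot: [-0.0, 0.97, 0.242, -0.001]
wrist_force: [1.0, -0.4, 0.3]
grip_width: 0.4
```

Call:
move_arm(
  targets="-1 0 0 -0.25 0 0 0; -1 0 0 -0.25 0 0 0; -1 0 0 -0.25 0 0 0; -1 0 0 -0.1 0 0 0; -1 0 0 0 0 0 0",
)

```text
time: 14.55
eef_pos: [482.4, -95.8, 320.3]
ee_rot: [0.001, 0.97, 0.242, 0.002]
wrist_force: [-0.5, -0.8, -0.9]
grip_width: 0.2
```

```bash
python3 look.py s14; python3 - <<'E'
from h import *
for n in('scene0','s14'):
    s=pickle.load(open(n+'.pkl','rb')); P=cloud(s)
    r=np.hypot(P[...,0]-525.5,P[...,1]+47); z0=120.2 if n=='scene0' else 114.4
    m=(r<104)&(r>22)&(abs(P[...,2]-z0)<4)
    q=P[m]; A=np.c_[q[:,0]-525.5,q[:,1]+47,np.ones(len(q))]
    c=np.linalg.lstsq(A,q[:,2],rcond=None)[0]; print(n,len(q),'tilt',c[:2].round(4),'z',c[2].round(2))
    b=(P[...,2]<z0+10+42)&(P[...,2]>z0+46)&(r<20)&(P[...,2]<z0+60); print('hub',np.median(P[b],0).round(1),b.sum())
s=pickle.load(open('s14.pkl','rb'));cv2.imwrite('pics/s14w.png',s['img'][100:420,100:460,::-1].repeat(1,0))
E
```

```text
14.6 [481.6 -95.6 317.9] [ 0.   0.1 -0. ] [-0.07  0.19  0.01] [-0.31 -0.28  1.8   0.    1.62  0.78]
plate z (np.float64(114.66), np.int64(1507), np.float64(114.49), np.int64(437))
scene0 2429 tilt [ 0.0002 -0.0008] z 120.4
hub [528.8 -51.9 170.5] 137
s14 2546 tilt [-0.0004 -0.002 ] z 114.73
hub [528.3 -50.7 164.4] 130
```

View pics/s14w.png

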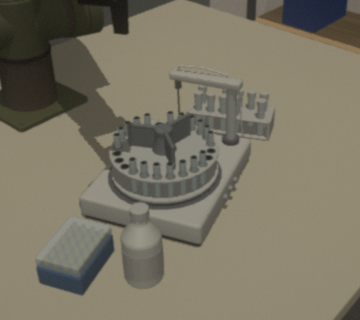

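The carousel sits level (tilt under about 0.002 rad) and about 6 mm lower. The gripper is well clear and the bystanders haven't moved. Handing in.

```bash
python3 -c "
from bench import robot
print(robot.job_done())"
```

```text
the job is handed in; nothing more can be done
None
```

The carousel has dropped home on its drive, the gripper is clear of it, and the job is handed in at about 14.6 s; no verdict was reported. I pushed one grip fin clockwise with the shut fingers, about 60° in all. The wrist force I read while pushing stayed at or below about 2.3 N. It was read only at the end of each move, so brief peaks in between were not seen.

**Last checks, after release and retreat:**
- **Height:** the upper plate went from 120.4 to 114.7 mm and the hub top from 170.5 to 164.4 mm. That is a drop of 5.7 to 6.1 mm against the expected 6, so the origin is at about 63 mm.
- **Level and position:** tilt was about 0.002 rad. The hub centre was within about 1.3 mm of where it started, which is within what the measurement can resolve.
- **Surroundings:** the wrist force was near zero. By eye, the probe, bottle, tip box and rack were where they started.

**A check that disagreed:** the reported TCP height was about 37 mm below the fingertips the cameras showed. I tested this with a small pass at the reported height; the finger went over the fin without touching it. From then on I used the camera height.

I did not measure the carousel's speed at hand-in; the plate height was only steady between the last two pictures.

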